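# Close the slide box and lock the next one on top of it

## Robot

A 6-joint arm with a two-finger parallel gripper is mounted at the origin on a cart in front of the work surface, level with it; the furniture and walls round the work are solid. World frame = base frame: x ahead of the robot, y to its left, z up, the work surface at z = 0. Lengths are in mm, angles in degrees, forces in N, time in s.
With the tool pointing down it reaches from about 300 to 850 mm from the base axis. Payload 4.2 kg.
Tool frame: the origin (TCP) lies at the very end of the fingers, on their centre line; the grasp point (between the pads) lies 19 mm behind it (env.grasp_offset is the distance from the TCP to the grasp point, in mm); z points along the fingers, y is the line along which they close (so a half turn about z gives the same grasp; the last joint's range is limited). The gripper opens to 91 mm and grips with 3 to 60 N. Pads are 32 mm wide; open, the fingers measure 118 mm over their backs; the gripper's body (76 mm by 178 mm) begins 60 mm behind the grasp point.
Start: joints at [-69.672, 18.312, 89.639, -0, 72.044, -1.146], TCP at [210.504, -535.099, 213.976] pointing down, gripper open.
Joint ranges: [-177.97, 177.97], [-48.28, 115.42], [12.27, 149.76], [-77.06, 257.06], [2.81, 150.46], [-146.56, 146.56]. Speed limits (degrees/s): [147.25, 147.25, 180, 180, 180, 180].

## Interface

Orientations are given as [roll, pitch, yaw] about the fixed x, y, z axes, in that order (R = Rz(yaw) Ry(pitch) Rx(roll)).
In Python, from workcell import env, eyes gives the robot as it stands.
- The arm moves only by the tool send_rows, never from a script. Its arguments are lists of equal length, an entry for each row: "grip": the opening, from -1 (shut) to 1 (fully open), so that 0 is half open; "xyz": the shift along the world's x, y, z in m, a list of three; "yaw": the turn about the world's z in degrees. A call has 1 to 8 rows; each row is the pose to reach, as a shift and turn from the pose commanded when the call began; what a row does not reach only later rows make up. A row lasts 1/12 s, in which the tool goes at most 41.7 mm and 7.16 degrees, less where a joint would pass 70% of its speed; a pose out of reach is approached as far as the arm can. A call with a gripper value outside its range is refused whole. The fingers move at their own pace and stop on an object; "grip_force" is the grip in N (left out, the last holds). Time passes only in rows, so rows that repeat a pose let the fingers close. It gives the time, the measured TCP pose, the force, the opening and the grip force at its end, in the units of the state.
- env.state(): the state, without advancing time (a new reading comes with each control period).
- eyes.grab_frame(name): name is "side" or "top"; returns a dict with "frame" (384x512x3 uint8, red, green, blue), "fx", "fy", "cx", "cy" (pixels), "pose" (4x4, takes a point from camera to world coordinates). Camera axes: x right, y down, z forward; pixel columns grow to the right and rows downward; lengths in mm; the calibration is good to about 2 mm. A picture is of the moment at which its call begins. There is no depth.
- env.job_done(): hands the job in; it is judged then, once.
The state is a dict: "time_s": time; "qpos": joint angles; "qvel": joint speeds; "effort": joint torques, N m; "ee_pos": TCP position; "ee_rot": TCP orientation; "force": force on the tool from outside, world axes, zero at the start; "torque": the same for the moment, N m; "gripper_width": finger opening in mm; "gripper_force": force on a finger pad.
Only numpy, scipy, OpenCV 4.12 (cv2) and the standard library are available. Lean on these libraries where they do the work, as an engineer would, in place of code of your own. Each camera call takes 0.05 s, during which the arm holds its last target. There are 200 camera calls.

## Task

Shut the lid of the open white slide box on the stack, then lift the green slide box off its sloping stand and stack it level on the white one, so that the pockets in its base drop fully over the lugs on the white lid; either way round will do. The boxes are full of glass slides: do not drop the green box or tip it far over. Leave the stack standing where it is, locked together, and leave the slide pack, the tape roll and the yellow-capped bottle alone.

Things in the scene. Friction and masses are not known exactly. Their poses are not given: they have to be found in the camera images.
- green_box: Closed green slide box, 88 (x) x 58 (y) x 40 mm high, origin at the centre of its underside, z up through the lid. Lugs on its lid, pockets below: see lid_lug, pocket. 0.2 kg, lid does not open. At the start its base lies on the stand's slope, its x up the slope, so its top leans 30 degrees to the stand's low end. Its long sides, 58 mm apart, are free to grip from lid to base.
- pocket (a point): In the middle of the green box's underside (its origin). Two pockets in the underside, centred 26 mm either side of it along x, each 15 mm (x) x 35 mm (y), 8.5 mm deep: 1.5 mm play all round a lug. All three boxes have them.
- white_box: White slide box, 88 (x) x 58 (y) x 40 mm high, origin at the centre of its underside, z up through the lid. Same pockets below; full of slides and locked on the blue box. Its lid is open at the start; with the lid shut its flat top is 40 mm above its origin, the lugs 7.5 mm higher. 0.22 kg with the lid.
- white_lid (a joint): Angle of the white box's lid: 0 shut, 1.57 upright, 1.85 at its stop, leaning back. Hinged along the box's +x end; the stiff hinge (0.025 N m) holds it at any angle, nothing latches it. The lid is 88 x 58 x 12 mm and carries two lugs on its outer face, centred 18 and 70 mm from the hinge end.
- lid_lug (a point): On the white lid's outer face, midway between its two lugs (44 mm from either end). The lugs are rounded ribs 12 mm along x, 32 mm along y, 7.5 mm high, centred 26 mm either side of this point along x. All three boxes have them.
- lid_hinge (a point): Middle of the white lid's hinge line: on the white box's +x end, 28 mm above its underside; the hinge line runs along the box's y.
- lid_edge (a point): Middle of the free edge of the white lid, on its outer face, 88 mm from the hinge line along the lid and 12 mm off the hinge plane.
- blue_box: Closed blue slide box, 88 (x) x 58 (y) x 40 mm high, origin at the centre of its underside, z up through the lid. Same lugs and pockets. It stands loose on the bench and carries the white box. 0.3 kg.
- stand: Fixed stand of bent sheet steel. Origin on the bench under the middle of the slope; its 48 mm wide, 3 mm thick sloping plate rises at 30 degrees along its +x axis, the middle of its upper face 50 mm above the bench, with a lip 10 mm high at its low (-x) end. The plate is narrower than the box, the foot 60 mm wide.
- slide_pack: Pack of slides, a white and green carton 28 x 78 x 22 mm, loose bystander on the bench's left side; left of it, off the bench, a tall solid cabinet stands beyond about 0.5 m from the robot, clear only if the arm is drawn back when it swings past. Origin at the centre of its underside.
- tape_roll: Roll of tan tape with a green core, about 94 x 92 x 24 mm, lying flat, loose bystander; origin at the centre of its underside.
- oil_bottle: Small white bottle with a yellow cap, 26 mm across, 59 mm high, standing behind the work, loose bystander; origin at the centre of its underside.

How it is judged:
By the outcome, as a careful person would: the job done as asked, in the order asked, and still so for the second after the job is handed in, with the robot touching nothing.
It also fails if it takes over 59 s, if anything falls off the work surface, if the arm or the gripper's body presses on something with over 40 N, if the wrist force passes 120 N, or if a joint passes its speed limit or range.

## Working session

There is one attempt and no reset: what is moved stays moved. The work goes in short steps, Python scripts to look and compute and a tool call to move; the robot and the scene stay as the last step left them, time stands still between calls to the robot, and variables do not carry over. Pictures are saved under pics/ and viewed, at most 12 in all, crops included, and the job is handed in when it is done.

Besides the shell and the picture viewer there is one more tool, called after "Call:" by a JSON object that holds its "fn" and its "kwargs". send_rows: Moves the arm, as the interface text tells. Its arguments: {"type":"object","properties":{"grip":{"type":"array"},"xyz":{"type":"array"},"yaw":{"type":"array"},"grip_force":{"type":"number"}},"required":["grip","xyz","yaw"]}

```bash
mkdir -p pics; ls
cat > h.py <<'E'
import numpy as np, cv2
from workcell import env, eyes
def snap(name,fn,crop=None,scale=1):
    d=eyes.grab_frame(name); im=d["frame"][:,:,::-1]
    np.savez('cal_%s.npz'%name,**{k:d[k] for k in("fx","fy","cx","cy","pose")})
    cv2.imwrite('pics/full_'+fn,im)
    if crop: im=im[crop[1]:crop[3],crop[0]:crop[2]]
    if scale!=1: im=cv2.resize(im,None,fx=scale,fy=scale,interpolation=cv2.INTER_CUBIC)
    cv2.imwrite('pics/'+fn,im)
def ray(cam,u,v):
    d=np.load('cal_%s.npz'%cam); T=d['pose']
    r=T[:3,:3]@np.array([(u-d['cx'])/d['fx'],(v-d['cy'])/d['fy'],1]); return T[:3,3],r
def atz(cam,u,v,z):
    o,r=ray(cam,u,v); return o+r*(z-o[2])/r[2]
def proj(cam,p):
    d=np.load('cal_%s.npz'%cam); T=d['pose']
    c=(np.atleast_2d(p)-T[:3,3])@T[:3,:3]
    return np.c_[d['fx']*c[:,0]/c[:,2]+d['cx'],d['fy']*c[:,1]/c[:,2]+d['cy']]
E
python3 - <<'E'
from h import *
for n in("side","top"):
    snap(n,n+'0.png',None,1.5625); d=np.load('cal_%s.npz'%n); print(n,d['fx'],d['cx'],d['cy'],d['pose'].round(3).tolist())
print(env.state())
E
```

```text
pics
side 490.41327838248674 263.541382766302 196.06534458376876 [[0.987, -0.086, 0.138, 346.123], [-0.162, -0.461, 0.872, -1240.334], [-0.011, -0.883, -0.469, 625.347], [0.0, 0.0, 0.0, 1.0]]
top 483.0034312752112 255.81147086438878 191.83782344931817 [[-0.146, -0.969, 0.198, 296.911], [-0.989, 0.143, -0.033, -206.816], [0.004, -0.2, -0.98, 1134.866], [0.0, 0.0, 0.0, 1.0]]
{'time_s': 0.1, 'qpos': array([-6.96718309e+01,  1.83477642e+01,  8.96972286e+01, -1.51705270e-03,
        7.20430153e+01, -1.14746735e+00]), 'qvel': array([-0.01781986, -0.11634604, -0.18449808,  0.0125809 ,  0.01057926,
       -0.06466884]), 'effort': array([-3.71333208e-04, -4.13332415e+01, -2.32508934e+01,  7.28071528e-02,
        4.21273580e-02, -4.21903485e-05]), 'ee_pos': array([ 210.34019982, -534.68639904,  213.22131023]), 'ee_rot': array([-1.79911981e+02, -3.20282867e-04,  2.14761050e+01]), 'force': array([-0.15589047,  0.98688387, -0.0702092 ]), 'torque': array([ 0.02196343,  0.02031377, -0.00993027]), 'gripper_force': 0.0, 'gripper_width': 91.2181788538612}
```

View pics/side0.png

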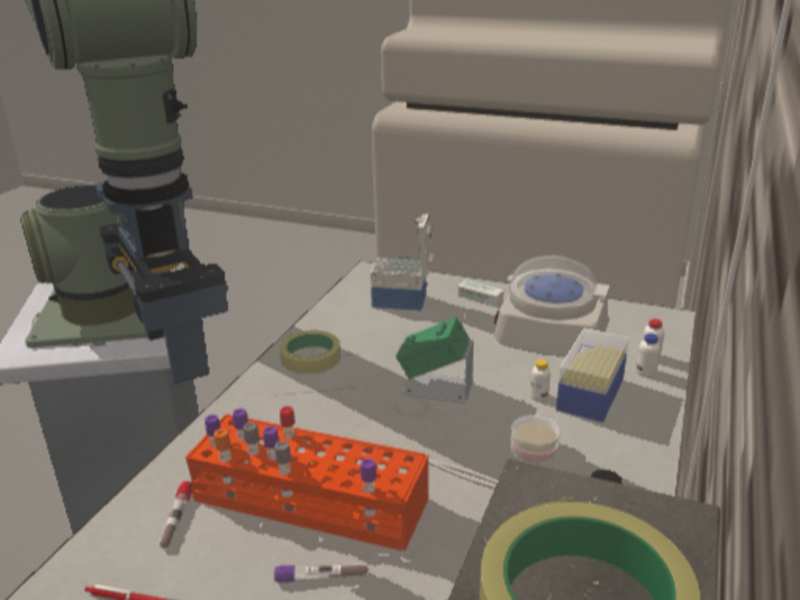

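View pics/top0.png

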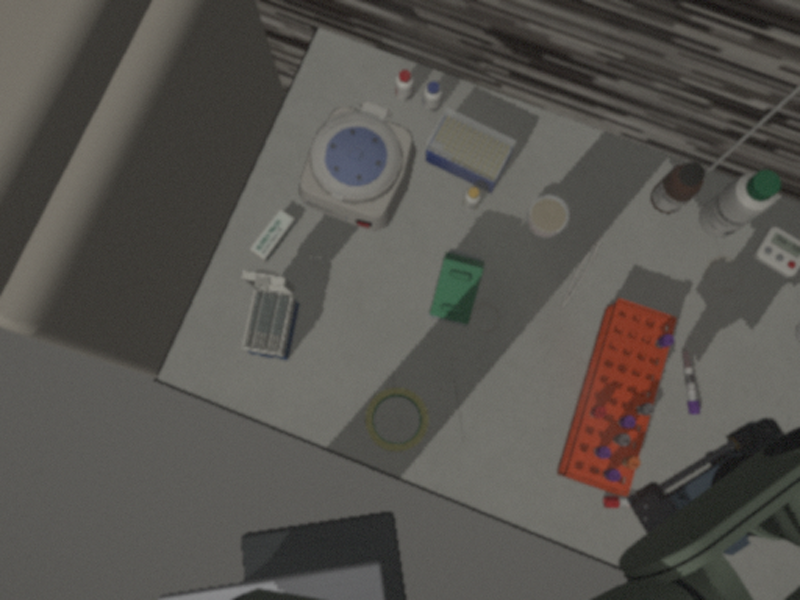

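The side view shows the stack with its lid open at about (400,280), and the green box on the stand at (435,350). In the top view the stack is at (270,320), with the lid at its upper end, and the green box is at (457,290). Next I'll take enlarged crops.

Run:
```python
import cv2,numpy as np
t=cv2.imread('pics/full_top0.png')[155:240,145:325]; s=cv2.imread('pics/full_side0.png')[130:265,225:315]
r=lambda a,k:cv2.resize(a,None,fx=k,fy=k,interpolation=cv2.INTER_CUBIC)
cv2.imwrite('pics/ct.png',r(cv2.convertScaleAbs(t,alpha=1.5),4.4));cv2.imwrite('pics/cs.png',r(s,4.4))
```

```text
(no output)
```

View pics/ct.png

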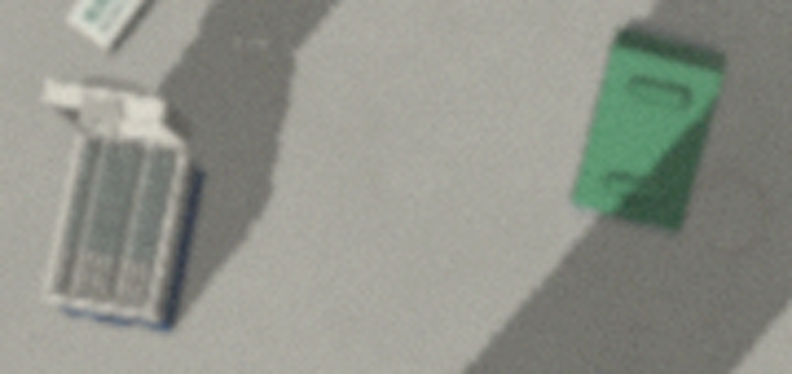

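View pics/cs.png

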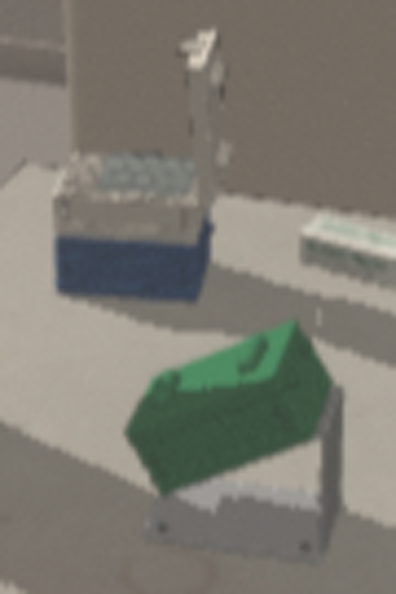

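```bash
cat > fit.py <<'E'
from h import *
from scipy.optimize import least_squares
from scipy.spatial.transform import Rotation as R
def T(p): return lambda u,v:(145+u/4.4,155+v/4.4)
ct=lambda u,v:(145+u/4.4,155+v/4.4); cs=lambda u,v:(225+u/4.4,130+v/4.4)
W=[('top',ct(48,302),(-44,29,68)),('top',ct(160,318),(-44,-29,68)),('top',ct(187,150),(44,-29,68)),('top',ct(175,328),(-44,-29,10)),
('side',cs(57,293),(-44,-29,0)),('side',cs(197,300),(44,-29,0)),('side',cs(57,237),(-44,-29,40)),('side',cs(210,228),(44,29,40))]
G=[('top',ct(613,47),(44,29,40)),('top',ct(722,70),(44,-29,40)),('top',ct(680,232),(-44,-29,40)),('top',ct(572,205),(-44,29,40)),
('top',ct(625,28),(44,29,0)),('side',cs(165,493),(-44,-29,0)),('side',cs(320,437),(44,-29,0)),('side',cs(127,432),(-44,-29,40)),('side',cs(295,322),(44,29,40)),('side',cs(332,385),(44,29,0))]
def res(p,S,tilt):
    o=[]
    M=R.from_euler('xyz',[0,-30*tilt,p[2]],degrees=True).as_matrix()
    for c,uv,b in S:
        o.append(proj(c,M@np.array(b)+[p[0],p[1],p[3] if tilt else 0])[0]-uv)
    return np.ravel(o)
for S,t,g in((W,0,[450,100,-15,0]),(G,1,[450,-200,-15,50])):
    s=least_squares(res,g,args=(S,t),loss='soft_l1'); print(s.x.round(1)); print(res(s.x,S,t).reshape(-1,2).round(1).tolist())
E
python3 fit.py
python3 - <<'E'
from h import *
# lid tip, pack, tape
print('lid tip', atz('top',145+45/4.4,155+90/4.4,150), atz('top',145+160/4.4,155+110/4.4,150))
print('tape',atz('top',395/1.5625,420/1.5625,12),'pack',atz('top',271/1.5625,234/1.5625,20))
print('bottle',atz('top',472/1.5625,195/1.5625,55),'cabinet corner',atz('top',160/1.5625,380/1.5625,0),atz('top',318/1.5625,28/1.5625,0))
E
```

```text
[509.3 -52.4 -16.2   0. ]
[[-0.2, -0.9], [0.1, -1.0], [0.4, -1.2], [0.3, -0.0], [-0.8, 0.0], [-0.4, -0.0], [-1.4, -0.4], [-1.2, -6.3]]
[ 528.6 -331.9  -22.7   47.8]
[[-0.3, -1.2], [0.6, -0.1], [0.3, -0.4], [-0.1, -0.5], [-1.9, -1.2], [-0.9, 1.2], [-1.7, 0.9], [-1.4, 0.7], [-0.0, -1.0], [0.2, -0.8]]
lid tip [560.94288685 -36.79013468 150.        ] [543.27399378 -89.77402876 150.        ]
tape [ 345.88896038 -211.41019893   12.        ] pack [652.4512096  -64.16783141  20.        ]
bottle [ 657.96923459 -374.35668771   55.        ] cabinet corner [456.70303429 128.71434261   0.        ] [ 999.99986498 -178.53095815    0.        ]
```

White box: (509, -52), yaw -16°, lid near upright. Green box: origin (529, -332, 48), yaw -23°. Both fit the given heights to within about 2 mm. I'll go behind the lid first.

Call:
{"fn": "send_rows", "kwargs": {"grip": [-1, -1, -1, -1, -1, -1, -1, -1], "xyz": [[0.02, 0.02, 0.02], [0.05, 0.05, 0.036], [0.08, 0.08, 0.036], [0.11, 0.11, 0.036], [0.14, 0.14, 0.036], [0.17, 0.17, 0.036], [0.195, 0.195, 0.036], [0.22, 0.22, 0.036]], "yaw": [-3, -8, -14, -20, -26, -32, -37, -37.5], "grip_force": 20}}

```text
time_s: 0.77
ee_pos: [431.8, -312.8, 249.7]
ee_rot: [-180.0, 0.0, -16.2]
force: [0.5, -0.1, 0.4]
gripper_width: 41.0
gripper_force: 0.0
```

Call:
{"fn": "send_rows", "kwargs": {"grip": [-1, -1, -1, -1, -1, -1, -1, -1], "xyz": [[0.025, 0.03, 0], [0.05, 0.06, 0], [0.075, 0.09, 0], [0.1, 0.12, 0], [0.125, 0.15, 0], [0.15, 0.18, 0], [0.17, 0.21, 0], [0.18, 0.234, 0]], "yaw": [0, 0, 0, 0, 0, 0, 0, 0]}}

```text
time_s: 1.43
ee_pos: [612.3, -78.5, 248.9]
ee_rot: [-180.0, 0.0, -15.9]
force: [-0.6, -0.7, 0.0]
gripper_width: 0.6
gripper_force: 0.0
```

Call:
{"fn": "send_rows", "kwargs": {"grip": [-1, -1, -1, -1, -1, -1], "xyz": [[0, 0, -0.03], [0, 0, -0.06], [0, 0, -0.09], [0, 0, -0.11], [0, 0, -0.12], [0, 0, -0.12]], "yaw": [0, 0, 0, 0, 0, 0]}}

```text
time_s: 1.93
ee_pos: [608.8, -80.8, 127.1]
ee_rot: [180.0, 0.3, -16.0]
force: [0.3, 0.5, 0.7]
gripper_width: 0.4
gripper_force: 0.0
```

Run:
```python
from h import *
d=lambda n,c,k:(snap(n,n+'1.png',c,k))
d('side',(215,60,335,200),4); d('top',(125,140,245,250),4)
a=cv2.imread('pics/side1.png');b=cv2.convertScaleAbs(cv2.imread('pics/top1.png'),alpha=1.5)
h=560;o=np.zeros((h,0+a.shape[1]+b.shape[1],3),np.uint8)
o[:a.shape[0],:a.shape[1]]=a;o[:b.shape[0],a.shape[1]:]=b
o=cv2.resize(o,(800,int(h*800/o.shape[1])));cv2.imwrite('pics/v1.png',o)
```

```text
(no output)
```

View pics/v1.png

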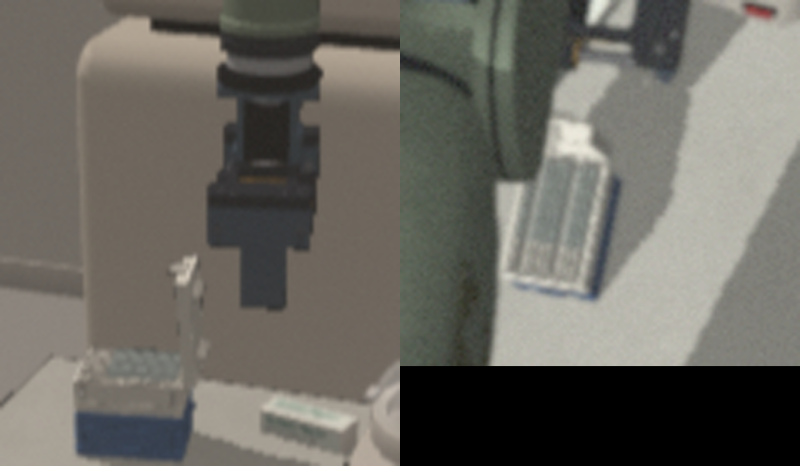

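The fingertips are behind the lid, at about (262,305), level with its upper part. I'll push it over.

Call:
{"fn": "send_rows", "kwargs": {"grip": [-1, -1, -1, -1, -1, -1, -1, -1], "xyz": [[-0.012, 0.003, 0], [-0.022, 0.006, 0], [-0.031, 0.009, 0], [-0.04, 0.0115, 0], [-0.049, 0.014, 0], [-0.058, 0.0165, 0], [-0.067, 0.019, 0], [-0.076, 0.0215, 0]], "yaw": [0, 0, 0, 0, 0, 0, 0, 0]}}

```text
time_s: 2.7
ee_pos: [533.7, -59.4, 130.1]
ee_rot: [180.0, -0.0, -16.0]
force: [0.9, -0.3, 0.4]
gripper_width: 0.4
gripper_force: 0.1
```

Call:
{"fn": "send_rows", "kwargs": {"grip": [-1, -1, -1, -1, -1, -1, -1, -1], "xyz": [[-0.01, 0.003, 0], [-0.02, 0.006, 0], [-0.029, 0.0085, 0], [-0.035, 0.01, -0.005], [-0.041, 0.012, -0.011], [-0.047, 0.0135, -0.018], [-0.052, 0.015, -0.025], [-0.053, 0.0155, -0.032]], "yaw": [0, 0, 0, 0, 0, 0, 0, 0]}}

```text
time_s: 3.37
ee_pos: [480.1, -43.8, 96.9]
ee_rot: [180.0, 0.1, -16.0]
force: [-0.2, -0.1, 0.2]
gripper_width: 0.4
gripper_force: 0.2
```

Call:
{"fn": "send_rows", "kwargs": {"grip": [-1, -1, -1, -1], "xyz": [[0, 0, -0.002], [0, 0, -0.004], [0, 0, -0.006], [0, 0, -0.006]], "yaw": [0, 0, 0, 0]}}

```text
time_s: 3.7
ee_pos: [481.8, -44.2, 91.6]
ee_rot: [180.0, 0.0, -16.0]
force: [-0.3, -0.9, 0.3]
gripper_width: 0.8
gripper_force: 0.0
```

Call:
{"fn": "send_rows", "kwargs": {"grip": [-1, -1, -1, -1, -1, -1], "xyz": [[0, 0, -0.0015], [0, 0, -0.003], [0, 0, -0.0045], [0, 0, -0.0055], [0, 0, -0.0065], [0, 0, -0.0065]], "yaw": [0, 0, 0, 0, 0, 0]}}

```text
time_s: 4.2
ee_pos: [481.8, -44.1, 87.0]
ee_rot: [-180.0, -0.1, -16.0]
force: [-4.2, -0.3, 11.6]
gripper_width: 0.2
gripper_force: 5.9
```

The lid bottomed out: z 87 matches the lug height and the reaction is 11.6 N. Now over to the green box.

Call:
{"fn": "send_rows", "kwargs": {"grip": [-1, -1, -1, 1, 1, 1, 1, 1], "xyz": [[0, 0, 0.02], [0, 0, 0.05], [0, 0, 0.085], [0, -0.02, 0.113], [0.005, -0.05, 0.113], [0.01, -0.085, 0.113], [0.014, -0.12, 0.113], [0.02, -0.16, 0.113]], "yaw": [0, 0, 0, 0, -1, -2, -3, -4]}}

```text
time_s: 4.87
ee_pos: [501.3, -205.0, 198.9]
ee_rot: [-180.0, -0.0, -20.0]
force: [2.4, 1.2, -0.4]
gripper_width: 31.0
gripper_force: 0.0
```

Call:
{"fn": "send_rows", "kwargs": {"grip": [1, 1, 1, 1, 1, 1], "xyz": [[0.003, -0.035, 0], [0.007, -0.07, 0], [0.011, -0.1, 0], [0.014, -0.115, 0], [0.014, -0.122, 0], [0.014, -0.122, 0]], "yaw": [-1, -2, -2.7, -2.7, -2.7, -2.7]}}

```text
time_s: 5.37
ee_pos: [515.3, -327.3, 197.9]
ee_rot: [180.0, 0.0, -22.8]
force: [-0.4, 0.5, 0.5]
gripper_width: 71.1
gripper_force: 0.0
```

Run:
```python
from h import *
print(env.state()['ee_pos'],env.state()['ee_rot'])
snap('side','s2.png',(225,95,325,265),3.5); snap('top','t2.png',(145,140,325,240),3)
a=cv2.imread('pics/s2.png');b=cv2.convertScaleAbs(cv2.imread('pics/t2.png'),alpha=1.5)
o=np.zeros((max(a.shape[0],b.shape[0]),a.shape[1]+b.shape[1],3),np.uint8)
o[:a.shape[0],:a.shape[1]]=a;o[:b.shape[0],a.shape[1]:]=b
print(o.shape); k=min(800/o.shape[1],600/o.shape[0],1);o=cv2.resize(o,None,fx=k,fy=k);print(k);cv2.imwrite('pics/v2.png',o)
```

```text
[ 515.26949477 -327.28666476  197.91200772] [ 1.79992561e+02  3.30263646e-02 -2.28222758e+01]
(595, 890, 3)
0.898876404494382
```

View pics/v2.png

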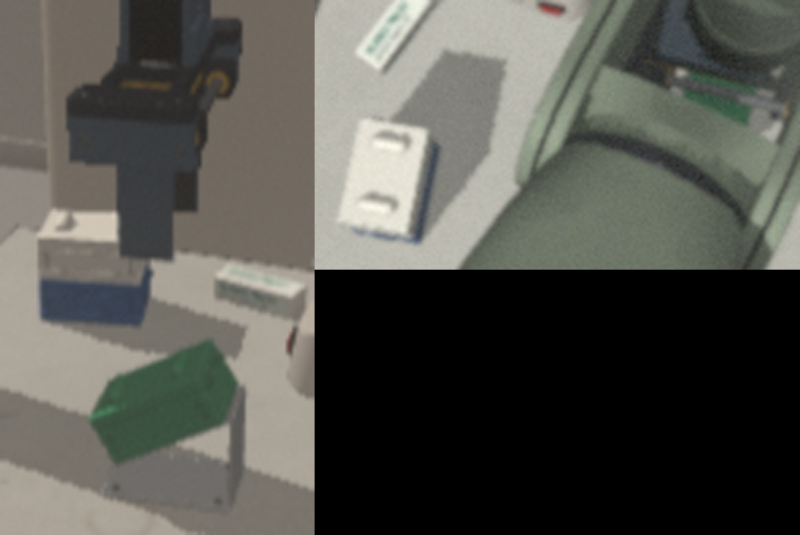

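The lid is shut flat with both lugs up at (392,140) and (378,203), and the stack hasn't moved. I'll descend on the green box.

Call:
{"fn": "send_rows", "kwargs": {"grip": [1, 1, 1, 1, 1, 1, 1, 1], "xyz": [[0, 0, -0.01], [0, 0, -0.03], [0, 0, -0.055], [0, 0, -0.08], [0, 0, -0.105], [0, 0, -0.125], [0, 0, -0.14], [0, 0, -0.144]], "yaw": [0, 0, 0, 0, 0, 0, 0, 0]}}

```text
time_s: 6.13
ee_pos: [513.6, -323.4, 51.3]
ee_rot: [-179.9, 0.4, -22.6]
force: [-0.3, 0.3, 0.8]
gripper_width: 91.1
gripper_force: 0.0
```

Call:
{"fn": "send_rows", "kwargs": {"grip": [0.5, 0.2, 0.1, 0.1, 0.1, 0.1, 0.1, 0.1], "xyz": [[0, 0, 0], [0, 0, 0], [0, 0, 0], [0, 0, 0], [0, 0, 0], [0, 0, 0], [0, 0, 0], [0, 0, 0]], "yaw": [0, 0, 0, 0, 0, 0, 0, 0], "grip_force": 10}}

```text
time_s: 6.8
ee_pos: [515.9, -326.3, 55.4]
ee_rot: [180.0, -0.1, -22.7]
force: [-0.5, 1.6, 5.0]
gripper_width: 58.4
gripper_force: 10.0
```

Call:
{"fn": "send_rows", "kwargs": {"grip": [-0.2, -0.2, -0.2, -0.2, -0.2, -0.2, -0.2, -0.2], "xyz": [[0, 0, 0], [0, 0, 0.003], [0, 0, 0.008], [0, 0, 0.018], [0, 0, 0.03], [0, 0, 0.042], [0, 0, 0.054], [0, 0, 0.06]], "yaw": [0, 0, 0, 0, 0, 0, 0, 0], "grip_force": 12}}

```text
time_s: 7.47
ee_pos: [516.2, -326.6, 116.4]
ee_rot: [180.0, -0.1, -22.7]
force: [1.2, 0.2, -1.5]
gripper_width: 58.2
gripper_force: 11.9
```

Run:
```python
from h import *
print(env.state())
snap('side','s3.png',(215,125,335,265),4)
```

```text
{'time_s': 7.4667, 'qpos': array([-3.33981800e+01,  2.56140211e+01,  9.30017198e+01, -5.93469501e-03,
        6.12344122e+01,  7.93338263e+01]), 'qvel': array([-0.01186816, -3.13500771, -4.18984257,  0.13260822,  7.97224581,
       -0.026677  ]), 'effort': array([ 8.36774736e-03, -4.61739099e+01, -2.11105317e+01,  4.24260716e-02,
       -1.16400013e-02, -1.31438457e-03]), 'ee_pos': array([ 516.17551794, -326.59334822,  116.44410998]), 'ee_rot': array([ 1.79967146e+02, -1.46293456e-01, -2.27291152e+01]), 'force': array([ 1.19913546,  0.17503665, -1.51269221]), 'torque': array([-0.00618753,  0.00581833,  0.00308503]), 'gripper_force': 11.949249543249607, 'gripper_width': 58.24082605266656}
```

View pics/s3.png

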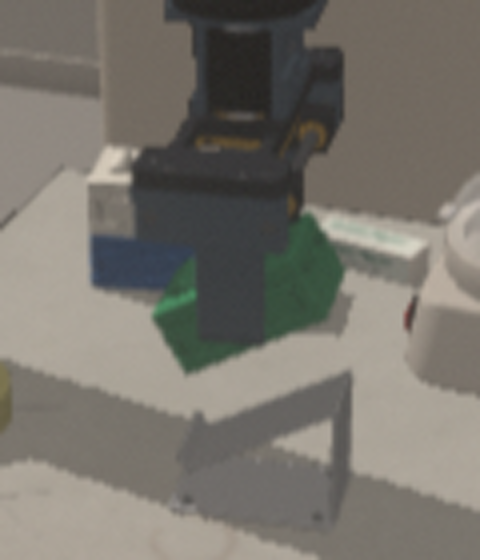

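It's held firmly at its 30° lean and clear of the stand. I'll set it on the free bench between stand and stack and let it pivot level there.

Call:
{"fn": "send_rows", "kwargs": {"grip": [-0.2, -0.2, -0.2, -0.2, -0.2, -0.2, -0.2, -0.2], "xyz": [[-0.002, 0.01, 0], [-0.006, 0.03, 0], [-0.01, 0.055, 0], [-0.016, 0.08, 0], [-0.02, 0.105, 0], [-0.024, 0.125, 0], [-0.026, 0.135, 0], [-0.026, 0.136, 0]], "yaw": [0, 1, 2, 3, 4, 5.5, 6.7, 6.7]}}

```text
time_s: 8.18
ee_pos: [488.2, -187.8, 113.9]
ee_rot: [-180.0, 0.1, -15.9]
force: [1.0, -0.5, -2.2]
gripper_width: 57.7
gripper_force: 11.9
```

Call:
{"fn": "send_rows", "kwargs": {"grip": [-0.2, -0.2, -0.2, -0.2, -0.2, -0.2, -0.2, -0.2], "xyz": [[0, 0, -0.01], [0, 0, -0.025], [0, 0, -0.042], [0, 0, -0.058], [0, 0, -0.07], [0, 0, -0.078], [0, 0, -0.082], [0, 0, -0.082]], "yaw": [0, 0, 0, 0, 0, 0, 0, 0]}}

```text
time_s: 8.85
ee_pos: [489.1, -190.6, 31.3]
ee_rot: [180.0, 0.1, -16.1]
force: [0.7, 0.5, -1.4]
gripper_width: 58.0
gripper_force: 11.9
```

Call:
{"fn": "send_rows", "kwargs": {"grip": [-0.2, -0.2, -0.2, -0.2, -0.2, -0.2], "xyz": [[0, 0, -0.001], [0, 0, -0.002], [0, 0, -0.003], [0, 0, -0.004], [0, 0, -0.005], [0.002, 0, -0.006]], "yaw": [0, 0, 0, 0, 0, 0], "grip_force": 8}}

```text
time_s: 9.35
ee_pos: [491.2, -190.0, 26.7]
ee_rot: [180.0, 0.0, -16.0]
force: [-1.3, -0.8, 0.2]
gripper_width: 57.8
gripper_force: 8.0
```

Call:
{"fn": "send_rows", "kwargs": {"grip": [-0.2, -0.2, -0.2, -0.2, -0.2, -0.2, -0.2, -0.2], "xyz": [[0.002, -0.0005, -0.0015], [0.004, -0.001, -0.003], [0.006, -0.0015, -0.0045], [0.008, -0.002, -0.006], [0.01, -0.003, -0.008], [0.012, -0.0035, -0.01], [0.013, -0.004, -0.0115], [0.014, -0.004, -0.0125]], "yaw": [0, 0, 0, 0, 0, 0, 0, 0]}}

```text
time_s: 10.02
ee_pos: [505.8, -194.1, 13.7]
ee_rot: [-180.0, -0.0, -16.0]
force: [-1.4, 0.5, 0.4]
gripper_width: 58.1
gripper_force: 8.0
```

Call:
{"fn": "send_rows", "kwargs": {"grip": [-0.2, -0.2, -0.2, -0.2, -0.2, -0.2], "xyz": [[0.001, 0, -0.0012], [0.002, -0.0005, -0.0024], [0.003, -0.001, -0.0036], [0.004, -0.001, -0.0048], [0.004, -0.001, -0.006], [0.004, -0.001, -0.006]], "yaw": [0, 0, 0, 0, 0, 0]}}

```text
time_s: 10.52
ee_pos: [510.0, -195.3, 7.9]
ee_rot: [180.0, -0.1, -16.0]
force: [0.2, -0.1, -1.4]
gripper_width: 58.1
gripper_force: 8.0
```

Run:
```python
from h import *
snap('side','s4.png',(205,105,345,245),4)
```

```text
(no output)
```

View pics/s4.png

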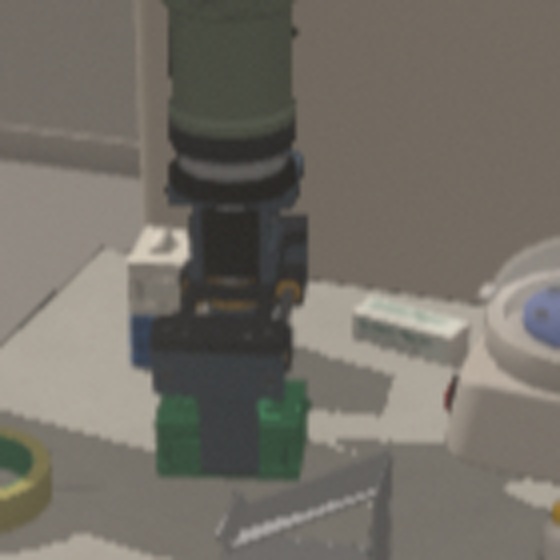

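The box looks level now, its base running from (160,475) to (303,478). I'll lower until the bench takes the load.

Call:
{"fn": "send_rows", "kwargs": {"grip": [-0.2, -0.2, -0.2, -0.2], "xyz": [[0, 0, -0.001], [0, 0, -0.002], [0, 0, -0.002], [0, 0, -0.002]], "yaw": [0, 0, 0, 0]}}

```text
time_s: 10.9
ee_pos: [510.5, -195.5, 6.6]
ee_rot: [180.0, -0.1, -16.0]
force: [1.2, -0.7, 4.0]
gripper_width: 58.2
gripper_force: 8.0
```

Call:
{"fn": "send_rows", "kwargs": {"grip": [0.4, 0.6, 0.8, 1, 1, 1, 1, 1], "xyz": [[0, 0, 0], [0, 0, 0], [0, 0, 0], [0, 0, 0.01], [0, 0, 0.03], [0, 0, 0.06], [0, 0, 0.1], [0, 0, 0.14]], "yaw": [0, 0, 0, 0, 0, 0, 0, 0]}}

```text
time_s: 11.57
ee_pos: [508.6, -194.7, 147.4]
ee_rot: [-180.0, 0.1, -16.0]
force: [0.6, 0.6, -0.6]
gripper_width: 91.2
gripper_force: 0.0
```

Call:
{"fn": "send_rows", "kwargs": {"grip": [1, 1, 1, 1, 1, 1, 1, 1], "xyz": [[-0.01, -0.03, 0.01], [-0.02, -0.065, 0.01], [-0.04, -0.1, 0.01], [-0.06, -0.135, 0.01], [-0.08, -0.17, 0.01], [-0.1, -0.205, 0.01], [-0.11, -0.24, 0.01], [-0.11, -0.26, 0.01]], "yaw": [0, 0, 0, 0, 0, 0, 0, 0]}}

```text
time_s: 12.23
ee_pos: [396.8, -458.4, 156.7]
ee_rot: [179.9, 0.0, -16.2]
force: [0.6, -0.8, -1.0]
gripper_width: 90.8
gripper_force: 0.0
```

Run:
```python
from h import *
print(env.state()['ee_pos'])
fs=[]
for i in range(6): # average to beat noise
    fs.append(eyes.grab_frame('top')['frame'].astype(float))
im=np.mean(fs,0)[:,:,::-1].clip(0,255).astype(np.uint8); cv2.imwrite('pics/full_t5.png',im)
c=im[165:235,150:260]; cv2.imwrite('pics/t5.png',cv2.resize(cv2.convertScaleAbs(c,alpha=1.5),None,fx=7,fy=7,interpolation=cv2.INTER_CUBIC))
```

```text
[ 396.80053831 -458.38361105  156.71131035]
```

View pics/t5.png

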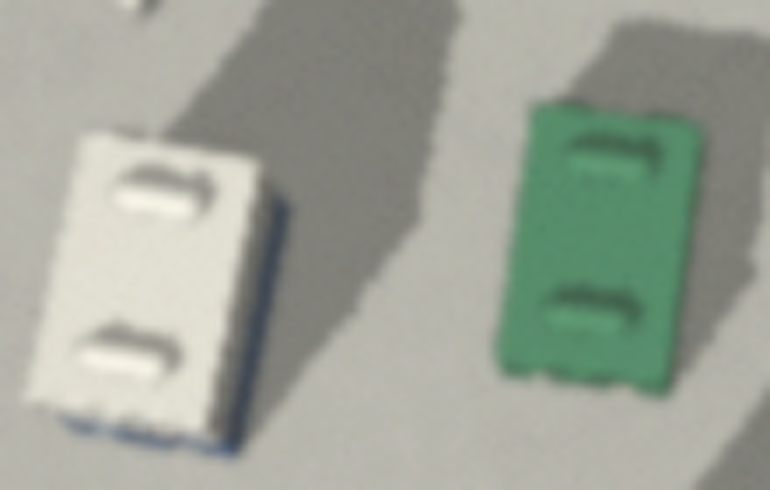

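The green box stands flat. Its lugs are at (615,155) and (592,310), and the white lid's lugs are at (163,193) and (128,355). I'll register the two lug patterns against each other.

Run:
```python
from h import *
im=cv2.imread('pics/full_t5.png').astype(np.float32)
def rect(x,y,yaw,z,ch):
    a=np.radians(yaw); k=3; H,Wd=int(80*k),int(52*k)
    ii,jj=np.mgrid[0:H,0:Wd]; lx=40-ii/k; ly=26-jj/k
    P=np.c_[(x+lx*np.cos(a)-ly*np.sin(a)).ravel(),(y+lx*np.sin(a)+ly*np.cos(a)).ravel(),np.full(H*Wd,z)]
    uv=proj('top',P).astype(np.float32)
    return cv2.remap(ch,uv[:,0].reshape(H,Wd),uv[:,1].reshape(H,Wd),cv2.INTER_CUBIC)
def norm(a): a=cv2.GaussianBlur(a,(0,0),2); return ((a-np.median(a))/a.std()).astype(np.float32)
g=im[:,:,1]; w=im.mean(2)
wp=[509.3,-52.4,-16.2]; gp=[510,-195.5,-16.0]
k=3
A=norm(rect(*wp,80,w)); 
for it in range(4):
    B=norm(rect(*gp,40,g))
    M=np.eye(2,3,dtype=np.float32)
    cc,M=cv2.findTransformECC(A,B,M,cv2.MOTION_EUCLIDEAN,(3,200,1e-7),None,5)
    c=np.array([26*k,40*k,1]); d=(M@c-c[:2])/k   # white-centre -> location in green patch (cols,rows)
    th=np.degrees(np.arctan2(M[1,0],M[0,0])); lx,ly=-d[1],-d[0]
    a=np.radians(gp[2]); gp=[gp[0]+lx*np.cos(a)-ly*np.sin(a),gp[1]+lx*np.sin(a)+ly*np.cos(a),gp[2]-th]
    print(cc,lx,ly,th,gp)
print('move green->white',np.subtract(wp,gp))
B=norm(rect(*gp,40,g))
o=np.hstack([A,B]); o=((o+3)*40).clip(0,255).astype(np.uint8); cv2.imwrite('pics/reg.png',cv2.resize(o,None,fx=1.5,fy=1.5))
```

```text
0.9864206786772234 -1.1336904540657997 -1.4103645185629528 -2.4840708 [np.float64(508.52147764482083), np.float64(-196.5432419499314), np.float32(-13.515929)]
0.9838717897251094 0.025926716936131317 0.2519849029680093 0.20187436 [np.float64(508.6055791450857), np.float64(-196.3042952492568), np.float32(-13.717804)]
0.9845166208342591 -0.0021508661836075285 -0.045926597667858005 0.002321799 [np.float64(508.5925985965897), np.float64(-196.3484017563916), np.float32(-13.720126)]
0.9842945253593894 -0.0036013883945997804 0.00515628020123889 -0.0006174192 [np.float64(508.5903229341371), np.float64(-196.34253843089232), np.float32(-13.719509)]
move green->white [  0.70967707 143.94253843  -2.48049088]
```

View pics/reg.png

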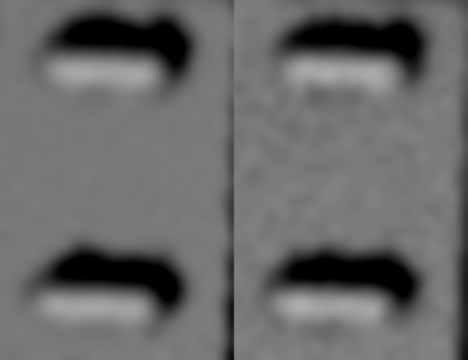

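Registration is good (correlation 0.98). The move is about (+0.7, +143.4) mm and -2.5° (0.5 mm lug parallax allowed for). Going back to regrip.

Call:
{"fn": "send_rows", "kwargs": {"grip": [1, 1, 1, 1, 1, 1, 1, 1], "xyz": [[0.01, 0.03, 0], [0.025, 0.065, 0], [0.045, 0.1, 0], [0.065, 0.135, 0], [0.085, 0.17, 0], [0.1, 0.205, 0], [0.11, 0.24, 0], [0.11, 0.26, 0]], "yaw": [0, 0, 0, 0, 0, 0, 0, 0]}}

```text
time_s: 13.2
ee_pos: [510.8, -190.2, 156.3]
ee_rot: [-179.9, -0.0, -15.8]
force: [-0.0, 0.1, 0.4]
gripper_width: 91.2
gripper_force: 0.0
```

Call:
{"fn": "send_rows", "kwargs": {"grip": [1, 1, 1, 1, 1, 1, 1, 1], "xyz": [[0, 0, 0], [0, 0, -0.02], [0, 0, -0.05], [0, 0, -0.085], [0, 0, -0.115], [0, 0, -0.135], [0, 0, -0.146], [0, 0, -0.148]], "yaw": [0, 0, 0, 0, 0, 0, 0, 0]}}

```text
time_s: 13.87
ee_pos: [507.5, -194.3, 5.8]
ee_rot: [-180.0, 0.3, -16.0]
force: [-0.8, -0.8, 0.3]
gripper_width: 90.6
gripper_force: 0.0
```

Call:
{"fn": "send_rows", "kwargs": {"grip": [0.6, 0.4, 0.2, 0, -0.2, -0.2, -0.2, -0.2], "xyz": [[0, 0, 0], [0, 0, 0], [0, 0, 0], [0, 0, 0], [0, 0, 0], [0, 0, 0], [0, 0, 0], [0, 0, 0]], "yaw": [0, 0, 0, 0, 0, 0, 0, 0], "grip_force": 25}}

```text
time_s: 14.53
ee_pos: [509.9, -195.3, 8.8]
ee_rot: [180.0, -0.1, -16.0]
force: [-1.3, 0.7, 6.9]
gripper_width: 58.1
gripper_force: 25.0
```

Call:
{"fn": "send_rows", "kwargs": {"grip": [-0.2, -0.2, -0.2, -0.2, -0.2, -0.2, -0.2, -0.2], "xyz": [[0, 0, 0.003], [0, 0, 0.012], [0, 0, 0.027], [0, 0, 0.045], [0, 0, 0.065], [0, 0, 0.085], [0, 0, 0.1], [0, 0, 0.11]], "yaw": [0, 0, 0, 0, 0, 0, 0, 0]}}

```text
time_s: 15.2
ee_pos: [510.0, -195.3, 120.0]
ee_rot: [180.0, -0.1, -16.0]
force: [-0.3, -0.0, -1.5]
gripper_width: 57.9
gripper_force: 25.0
```

Call:
{"fn": "send_rows", "kwargs": {"grip": [-0.2, -0.2, -0.2, -0.2, -0.2, -0.2, -0.2, -0.2], "xyz": [[0, 0.012, 0], [0, 0.035, 0], [0, 0.062, 0], [0.0005, 0.09, 0], [0.0005, 0.115, 0], [0.0007, 0.133, 0], [0.0007, 0.1425, 0], [0.0007, 0.1434, 0]], "yaw": [0, 0, -0.5, -1, -1.5, -2, -2.5, -2.5]}}

```text
time_s: 15.87
ee_pos: [508.9, -49.0, 116.8]
ee_rot: [-180.0, 0.2, -18.4]
force: [0.0, -0.6, -1.3]
gripper_width: 58.0
gripper_force: 25.0
```

Call:
{"fn": "send_rows", "kwargs": {"grip": [-0.2, -0.2, -0.2, -0.2, -0.2, -0.2], "xyz": [[0, 0, 0], [0, 0, -0.005], [0, 0, -0.011], [0, 0, -0.016], [0, 0, -0.019], [0, 0, -0.019]], "yaw": [0, 0, 0, 0, 0, 0]}}

```text
time_s: 16.37
ee_pos: [509.4, -52.1, 97.8]
ee_rot: [180.0, 0.1, -18.6]
force: [-0.5, 0.1, -1.7]
gripper_width: 57.9
gripper_force: 25.0
```

Run:
```python
from h import *
print(env.state()['ee_pos'],env.state()['ee_rot'],env.state()['force'])
snap('side','s6.png',(215,105,315,215),5)
```

```text
[509.42620431 -52.09093186  97.79372792] [ 1.79967005e+02  1.31551408e-01 -1.85748609e+01] [-0.45809046  0.12014369 -1.72141185]
```

View pics/s6.png

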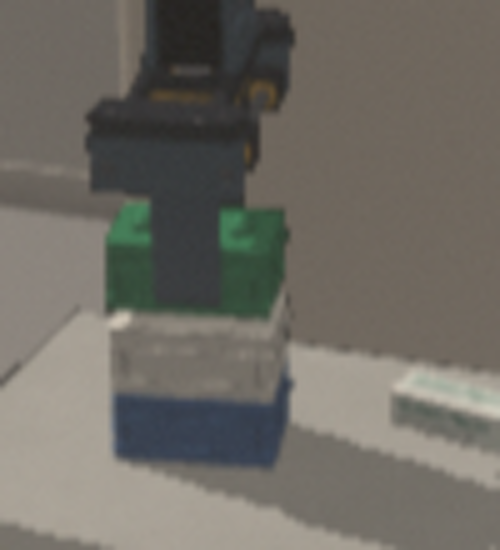

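The green box hovers over the white one with its ends in line (left edges at x≈110). I'll lower it onto the lugs.

Call:
{"fn": "send_rows", "kwargs": {"grip": [-0.2, -0.2, -0.2, -0.2, -0.2], "xyz": [[0, 0, -0.001], [0, 0, -0.002], [0, 0, -0.003], [0, 0, -0.004], [0, 0, -0.004]], "yaw": [0, 0, 0, 0, 0]}}

```text
time_s: 16.83
ee_pos: [510.1, -51.7, 94.9]
ee_rot: [180.0, 0.0, -18.5]
force: [-0.3, 0.3, -2.0]
gripper_width: 57.8
gripper_force: 25.0
```

Call:
{"fn": "send_rows", "kwargs": {"grip": [-0.2, -0.2, -0.2, -0.2], "xyz": [[0, 0, -0.001], [0, 0, -0.002], [0, 0, -0.003], [0, 0, -0.003]], "yaw": [0, 0, 0, 0]}}

```text
time_s: 17.17
ee_pos: [510.0, -51.7, 91.7]
ee_rot: [180.0, 0.0, -18.5]
force: [-0.1, 0.5, -2.4]
gripper_width: 58.0
gripper_force: 25.0
```

Free of contact at a base height of about 83, below the lug tops, so the pockets are engaged. I'll continue to the seat.

Call:
{"fn": "send_rows", "kwargs": {"grip": [-0.2, -0.2, -0.2, -0.2], "xyz": [[0, 0, -0.001], [0, 0, -0.002], [0, 0, -0.003], [0, 0, -0.003]], "yaw": [0, 0, 0, 0]}}

```text
time_s: 17.5
ee_pos: [510.2, -51.7, 88.9]
ee_rot: [180.0, 0.0, -18.5]
force: [0.4, 0.8, -2.0]
gripper_width: 58.0
gripper_force: 25.0
```

Call:
{"fn": "send_rows", "kwargs": {"grip": [-0.2, -0.2, -0.2, -0.2], "xyz": [[0, 0, -0.001], [0, 0, -0.0015], [0, 0, -0.002], [0, 0, -0.002]], "yaw": [0, 0, 0, 0]}}

```text
time_s: 17.83
ee_pos: [510.3, -51.7, 88.6]
ee_rot: [-180.0, -0.1, -18.5]
force: [-4.3, 1.7, 10.7]
gripper_width: 58.0
gripper_force: 25.0
```

Seated: the TCP is 79.8 mm above its bench-grip height (80 expected), with firm contact. I'll release and retreat.

Call:
{"fn": "send_rows", "kwargs": {"grip": [0.4, 0.5, 0.7, 0.9, 1, 1, 1, 1], "xyz": [[0, 0, 0.001], [0, 0, 0.001], [0, 0, 0.001], [0, 0, 0.001], [0, 0, 0.01], [0, 0, 0.035], [0, 0, 0.07], [0, 0, 0.11]], "yaw": [0, 0, 0, 0, 0, 0, 0, 0]}}

```text
time_s: 18.5
ee_pos: [508.9, -51.6, 197.2]
ee_rot: [179.9, 0.2, -18.5]
force: [1.4, -0.1, 0.6]
gripper_width: 91.2
gripper_force: 0.0
```

Call:
{"fn": "send_rows", "kwargs": {"grip": [1, 1, 1, 1, 1, 1, 1, 1], "xyz": [[-0.01, -0.03, 0.02], [-0.02, -0.065, 0.02], [-0.035, -0.1, 0.02], [-0.05, -0.135, 0.02], [-0.065, -0.17, 0.02], [-0.08, -0.205, 0.02], [-0.09, -0.235, 0.02], [-0.09, -0.25, 0.02]], "yaw": [0, 0, 0, 0, 0, 0, 0, 0]}}

```text
time_s: 19.17
ee_pos: [418.3, -304.7, 217.6]
ee_rot: [179.9, -0.0, -18.7]
force: [-0.5, 0.4, 0.2]
gripper_width: 91.3
gripper_force: 0.0
```

Run:
```python
from h import *
snap('side','s7.png',(215,115,305,215),4.4); snap('top','t7.png',(125,140,215,240),4.4)
cv2.imwrite('pics/v7.png',np.hstack([cv2.imread('pics/s7.png'),cv2.convertScaleAbs(cv2.imread('pics/t7.png'),alpha=1.5)]))
```

```text
(no output)
```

View pics/v7.png

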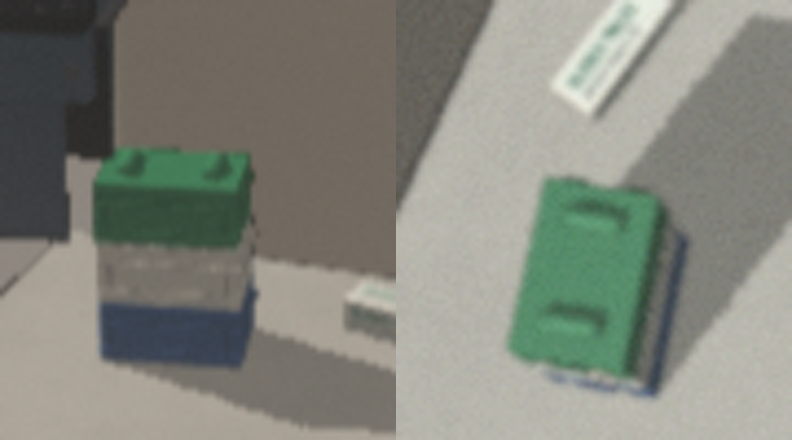

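The three boxes stand flush and level, green at (172,200) directly on white with no gap. The gripper is clear and the slide pack hasn't moved. Handing in.

```bash
python3 -c "
from workcell import env
print(env.job_done())"
```

```text
the job is handed in; nothing more can be done
None
```

The white lid is shut and the green box sits level on it with its pockets fully over the lugs; the job was handed in after about 19 s of robot time, with the gripper clear and the stack standing.

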